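Prime the hand lubricator of the lapping machine

TASK

Prime the small hand lubricator on the worktop, using only touch. First push the handle of its bleed valve round from along the pipe until it stands fully across the pipe, then push the round black plunger down with full strokes, letting it rise again each time, until the thin steel indicator pin beside it stands fully out of its boss. Move the pin only by pumping, never touch it, leave the vial, the dish and the weight around the lubricator where they stand, and finish with the plunger up again.

Things in the scene. Friction and masses are not known exactly. Their poses are not given: they have to be found in the camera images.
- lubricator: Hand lubricator fixed on the worktop: grey base plate 100 (x) x 225 (y) x 10 mm; in a row on its y axis stand the pump barrel (y = +65 mm, 58 mm in diameter, top 76 mm above the worktop), the indicator boss (y = +3 mm) and the bleed valve (y = -65 mm), joined by a copper pipe along y, 26 mm high. Origin under the plate's centre, z up; at yaw 0 its axes are the world's.
- plunger_top (a point): Centre of the flat top of the black mushroom-shaped plunger cap (47 mm in diameter, flat over the middle 40 mm), above the pump barrel; 120 mm above the worktop when up, 90 mm when fully down. Moves with the plunger.
- pump_rod (a joint): Plunger travel in m: 0 up, 0.030 fully down. Its spring returns it, with 6 N at the top and 15 N at the bottom. A stroke counts if it goes 25 mm or more down, then back to within 5 mm of the top. Each raises the pin about 4 mm (the first 4 to 8 mm) on the way down, and the pin stays there. 3 to 5 strokes are needed; with the pin fully out, more strokes do nothing.
- pin_rod (a joint): How far the indicator pin has come out, in m: it starts between 0 and 0.006; fully out is about 0.020 (over 0.0175 counts).
- indicator_pin: The indicator pin (plain steel, 9 mm in diameter, upright). Origin at the centre of its top, 2 mm above its boss when the travel is 0, 22 mm above it when fully out. Moves with the pin.
- boss_top (a point): Centre of the flat top of the indicator boss (30 mm in diameter below, 22 mm at the top), 60 mm above the worktop, from which the pin comes out.
- valve_arm (a joint): Angle of the bleed valve's handle in rad, about the vertical: 0 along the pipe (handle points to -y of the lubricator, away from the pump; valve open), 1.571 fully across it (points to +x of the lubricator; valve shut, against a stop). It turns counterclockwise seen from above as it shuts. It starts between 0 and 0.35; it is stiff (0.12 N m, about 2.5 N at 50 mm) and stays where it is left.
- valve_axis (a point): Point on the vertical axis of the valve handle, 81 mm above the worktop, 1 mm below the top of its hub (24 mm in diameter). Below it the steel valve: block 34 x 44 mm, 42 mm high, and a neck 26 mm in diameter up to 62 mm.
- handle_end (a point): Outer end of the valve handle, 72 mm from its axis, at mid height. The handle is a level bar, from 69.5 to 82.5 mm above the worktop; its outer 40 mm is a rubber grip 15 mm wide. Beyond the valve's neck there is free space under it, over the valve block (42 mm high) and pipe.
- vial: Glass vial with black screw cap, 23 mm in diameter, 53 mm high, loose, standing behind the lubricator; leave it alone. Origin under its centre.
- dish: Covered glass petri dish, 67 mm in diameter, 17 mm high, loose, in front of the lubricator; leave it alone. Origin under its centre.
- weight: Round steel weight, 42 mm in diameter, 24 mm high, loose, in front of the lubricator; leave it alone. Origin under its centre.

How it is judged:
On the way, in this order (a step that is already met when the one before it is completed fails the run):
1. the valve handle stands across the pipe (at least 1.40 rad) (value of joint valve_arm above 1.4 rad), for 0.2 s.
2. the indicator pin is fully out (over 17.5 mm) (value of joint valve_arm above 1.4 rad and value of joint pin_rod above 0.0175 m), for 0.2 s.
At the end, for the whole second after the job is handed in: The valve handle stands across the pipe (at least 1.40 rad), the pin is out by more than 17.5 mm, the plunger is up (within 3 mm), and vial, dish and weight are within 15 mm of where they stood (all of step 2 and value of joint pump_rod below 0.003 m and distance of each of vial, dish, weight from where it was at the start of the episode below 0.015 m); the robot touches nothing.
It fails at once if the plunger is pushed down more than 8 mm while the valve handle is not yet across the pipe (under 1.30 rad) (value of joint pump_rod above 0.008 m and value of joint valve_arm below 1.3 rad).
It fails at once if the robot touches the indicator pin (contact force between any of the fingers, the arm and indicator_pin above 0.5 N).
It fails at once if the vial, dish or weight is moved or lifted by more than 15 mm, or the vial is tipped (distance of any of vial, dish, weight from where it was at the start of the episode above 0.015 m or angle between vial's own z axis and vertical above 0.3 rad).
It also fails if it takes over 50 s, if anything falls off the work surface, if the arm or the gripper's body presses on something with over 40 N, if the wrist force passes 120 N, or if a joint passes its speed limit or range.

ROBOT

A 7-joint arm with a two-finger parallel gripper is mounted at the origin on a cart in front of the work surface, level with it; the furniture and walls round the work are solid. World frame = base frame: x ahead of the robot, y to its left, z up, the work surface at z = 0. Lengths are in m, angles in rad, forces in N, time in s.
With the tool pointing down it reaches from about 0.425 to 0.925 m from the base axis. Payload 6.8 kg.
Tool frame: the origin (TCP) lies between the finger pads; the fingertips stand 22 mm ahead of it and the grasp point (between the pads) lies 3 mm ahead of it; x points along the fingers, y is the direction in which the jaws open and shut, and the axes are right-handed (so a half turn about x gives the same grasp; the last joint's range is limited). The gripper opens to 85 mm and grips with 20 to 120 N. Pads are 22 mm wide; open, the fingers measure 114 mm over their backs; the gripper's body (76 mm by 85 mm) begins 54 mm behind the grasp point. The pads swing forward as they close: fully open they stand 13 mm farther back than shut.
Start: joints at [1.151, 0.477, 0.022, 1.555, -0.011, 1.109, -0.083], TCP at [0.207, -0.642, 0.253] pointing down, gripper open.
Joint ranges: [-2.96, 2.96], [-0.34, 2.1], [-1.41, 1.46], [0.24, 2.44], [-1.37, 4.51], [0.17, 1.92], [-2.96, 2.96]. Speed limits (rad/s): [2.39, 2.39, 3.14, 3.14, 3.14, 3.14, 3.14].

INTERFACE

Orientations are given as a unit quaternion [w, x, y, z].
In Python, from station import robot, cams gives the robot as it stands.
- The arm moves only by the tool send_rows, never from a script. Its argument "rows" is a list of rows, each a list of 7 numbers: the opening in per cent of the stroke, from 0 (shut) to 100 (fully open), then the shift along the tool's x, y, z in mm, then the turn, a rotation vector about the tool's x, y, z in degrees. A call has 1 to 8 rows; each row is the pose to reach, as a shift and turn from the pose commanded when the call began, along the tool's axes at that moment; what a row does not reach only later rows make up. A row lasts 1/8 s, in which the tool goes at most 62.5 mm and 10.7 degrees, less where a joint would pass 70% of its speed; a pose out of reach is approached as far as the arm can. A call with a gripper value outside its range is refused whole. The fingers move at their own pace and stop on an object; "grip_force" is the grip in N (left out, the last holds). Time passes only in rows, so rows that repeat a pose let the fingers close. It gives the time, the measured TCP pose, the force and the opening at its end, in the units of the state.
- robot.get_obs(): the state, without advancing time (a new reading comes with each control period).
- cams.camera(name): name is "scene" or "top" or "wrist"; returns a dict with "color" (480x640x3 uint8, blue, green, red), "K" (3x3 intrinsics, pixels), "T" (4x4, takes a point from camera to world coordinates); the wrist camera has in their place "T_tool_cam" (4x4, takes a point from camera to tool coordinates, whose origin is the TCP and whose axes are the tool frame's). Camera axes: x right, y up, looking along -z (the intrinsics and any distortion apply to the point x, -y, -z); pixel columns grow to the right and rows downward; lengths in m; the calibration is good to about 2 mm. A picture is of the moment at which its call begins: read the wrist's pose just before it. There is no depth.
- robot.close_job(): hands the job in, once; it reports no verdict.
The state is a dict: "clock": time; "q": joint angles; "qd": joint speeds; "tau": joint torques, N m; "tcp_pos": TCP position; "tcp_rot": TCP orientation; "ft_force": force on the tool from outside, world axes, zero at the start; "torque": the same for the moment, N m; "grip_width": opening from 0.0 (shut) to 1.0 (fully open).
Only numpy, scipy, OpenCV 4.12 (cv2) and the standard library are available. Lean on these libraries where they do the work, as an engineer would, in place of code of your own. Each camera call takes 0.05 s, during which the arm holds its last target.

## Working session

There is one attempt and no reset: what is moved stays moved. The work goes in short steps, Python scripts to look and compute and a tool call to move; the robot and the scene stay as the last step left them, time stands still between calls to the robot, and variables do not carry over. Pictures are saved under pics/ and viewed, and the job is handed in when it is done.

Besides the shell and the picture viewer there is one more tool, called after "Emit:" as name(argument=value, ...) on one line, values as JSON. send_rows: Moves the arm, as the interface text tells. Its arguments: {"type":"object","properties":{"rows":{"type":"array","items":{"type":"array","items":{"type":"number"}}},"grip_force":{"type":"number"}},"required":["rows"]}

```bash
mkdir -p pics; ls; python3 - <<'E'
from station import robot,cams
import cv2
o=robot.get_obs();print(o)
for n in("scene","top","wrist"):
    c=cams.camera(n);cv2.imwrite(f"pics/{n}0.png",c["color"]);print(n,c["K"],c.get("T",c.get("T_tool_cam")),[k for k in c])
E
```

```text
pics
{'clock': 0.0, 'q': array([ 1.15088053,  0.47782652,  0.02233156,  1.55647123, -0.0115016 ,
        1.10933505, -0.08308838]), 'qd': array([-9.10119850e-05, -1.19003388e-04, -1.52782940e-03, -1.56002644e-03,
       -1.32350172e-03, -1.22320189e-03,  1.41001877e-03]), 'tau': array([ 8.35604369e-04, -5.96443033e+01,  1.60826359e+00, -2.81200451e+01,
        1.24420857e-02,  9.44914296e-03,  3.13648661e-05]), 'tcp_pos': array([ 0.206897  , -0.64190576,  0.25229948]), 'tcp_rot': array([-0.10915276, -0.69837467, -0.11046969,  0.69868086]), 'ft_force': array([-0.28669094,  0.22469943, -0.31006345]), 'torque': array([-0.01540986, -0.00272496,  0.00108323]), 'grip_width': 0.997485399871874}
scene [[611.67816167   0.         328.91595863]
 [  0.         611.67816167 237.38223839]
 [  0.           0.           1.        ]] [[-0.61655654  0.47187764 -0.63022974 -0.06108842]
 [-0.78726037 -0.37855741  0.48673956  0.50844221]
 [-0.00889663  0.79625736  0.60489261  0.64617599]
 [ 0.          0.          0.          1.        ]] ['color', 'K', 'T']
top [[540.89504884   0.         328.42993317]
 [  0.         540.89504884 234.87344795]
 [  0.           0.           1.        ]] [[-0.02385786  0.99564374 -0.09013519  0.4461022 ]
 [-0.99963716 -0.02488655 -0.01030599  0.0637258 ]
 [-0.01250425  0.0898566   0.99587621  0.92907283]
 [ 0.          0.          0.          1.        ]] ['color', 'K', 'T']
wrist [[382.58341334   0.         317.232479  ]
 [  0.         382.58341334 240.38354417]
 [  0.           0.           1.        ]] [[ 1.17305033e-03  3.01544382e-01 -9.53451420e-01 -1.20289174e-01]
 [ 9.99999224e-01 -7.52742276e-04  9.92252148e-04  3.08122743e-05]
 [-4.18495131e-04 -9.53451844e-01 -3.01545031e-01 -7.63830313e-02]
 [ 0.00000000e+00  0.00000000e+00  0.00000000e+00  1.00000000e+00]] ['color', 'K', 'T_tool_cam']
```

View pics/scene0.png

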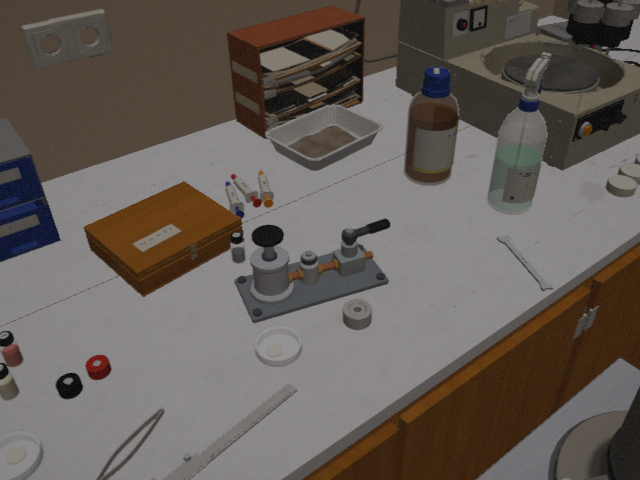

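View pics/top0.png

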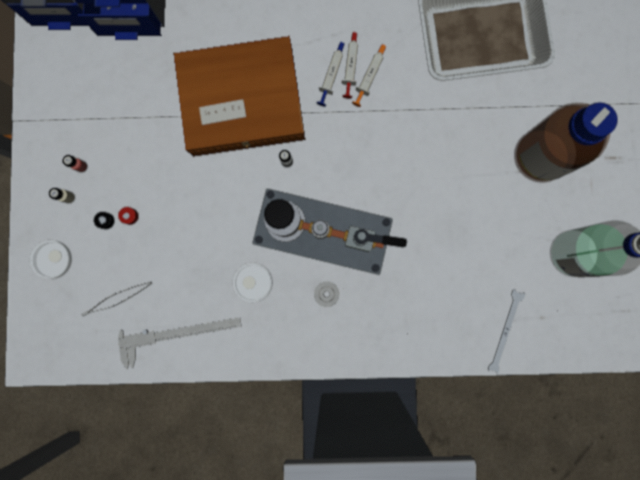

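The top view shows the pump at about (280,213), the pin boss at (320,228) and the valve at (362,237), with the handle pointing right to (405,242). I'll enlarge crops to measure these.

```bash
python3 - <<'E'
import cv2
a=cv2.imread("pics/top0.png")[140:310,220:420];cv2.imwrite("pics/top0c.png",cv2.resize(a,None,fx=4,fy=3.5,interpolation=cv2.INTER_CUBIC)[:, :800])
a=cv2.imread("pics/scene0.png")[210:370,220:420];cv2.imwrite("pics/scene0c.png",cv2.resize(a,None,fx=4,fy=3.5,interpolation=cv2.INTER_CUBIC))
E
```

```text
(no output)
```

View pics/top0c.png

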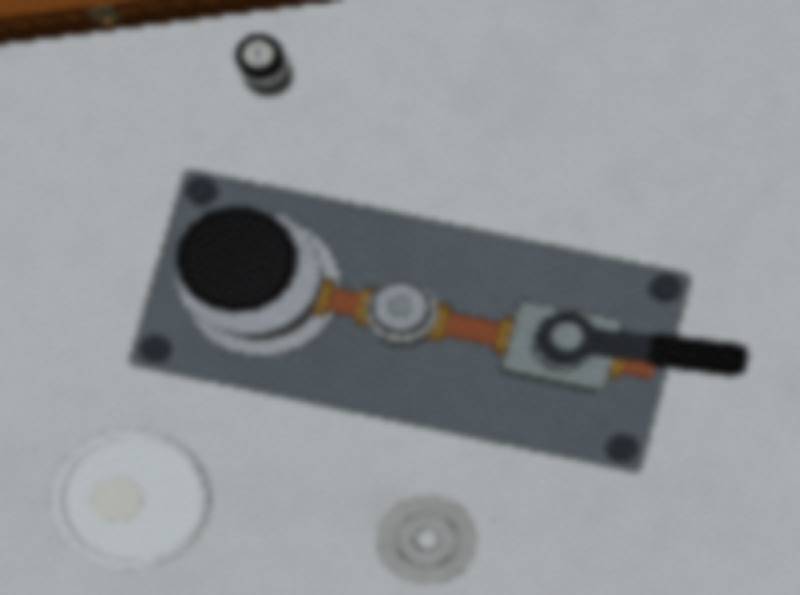

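View pics/scene0c.png

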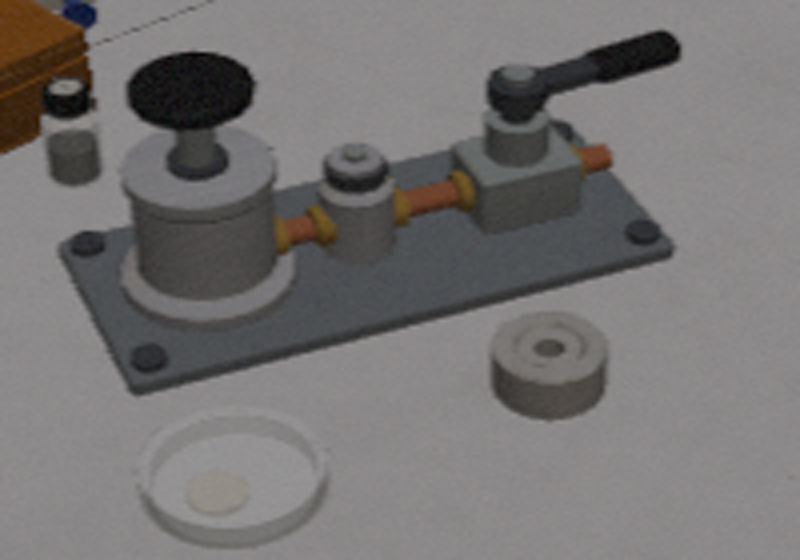

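```bash
cat > h.py <<'E'
import numpy as np
def ray(c,u,v,z,K,T):
    d=T[:3,:3]@np.array([(u-K[0,2])/K[0,0],-(v-K[1,2])/K[1,1],-1.0]);p=T[:3,3]
    return p+d*(z-p[2])/d[2]
E
python3 - <<'E'
from station import robot,cams
from h import *
import numpy as np
t=cams.camera("top");s=cams.camera("scene")
T={'c1':(188,170,.01),'c2':(690,272,.01),'c3':(642,470,.01),'c4':(131,363,.01),'plunger':(237,259,.12),'boss':(400,307,.063),'hub':(567,336,.082),'hend':(746,359,.076),'dish':(132,498,.015),'weight':(427,540,.024),'vial':(262,55,.053)}
S={'plunger':(190,90,.12),'boss':(356,152,.063),'hub':(517,73,.082),'hend':(680,46,.078),'weight':(549,348,.024),'vial':(67,90,.053),'dish':(233,465,.015),'c4':(137,388,.01),'c1':(62,248,.01),'c3':(672,248,.01)}
P={}
for k,(u,v,z) in T.items(): P[k]=ray(0,u/4+220,v/3.5+140,z,t["K"],t["T"]);print('top',k,P[k].round(4))
for k,(u,v,z) in S.items(): print('scene',k,ray(0,u/4+220,v/3.5+210,z,s["K"],s["T"]).round(4))
c=(P['c1']+P['c2']+P['c3']+P['c4'])/4
d=P['plunger']-P['hub'];print(c,'yaw',np.arctan2(-d[0],d[1]),np.linalg.norm(d[:2]))
y=(P['c1']+P['c4']-P['c2']-P['c3']);print(np.arctan2(-y[0],y[1]))
for f in(0,.065,.003,-.065):
  Y=y[:2]/np.linalg.norm(y[:2]);print(f,c[:2]+f*Y)
h=P['hend']-P['hub'];print('handle ang',np.arctan2(h[1],h[0]),np.linalg.norm(h))
E
```

```text
top c1 [0.612  0.1771 0.01  ]
top c2 [ 0.556  -0.0369  0.01  ]
top c3 [ 0.4601 -0.0133  0.01  ]
top c4 [0.5174 0.2027 0.01  ]
top plunger [0.5528 0.1455 0.12  ]
top boss [0.5364 0.086  0.063 ]
top hub [0.5197 0.0202 0.082 ]
top hend [ 0.508  -0.0504  0.076 ]
top dish [0.4517 0.2023 0.015 ]
top weight [0.4289 0.0783 0.024 ]
top vial [0.6583 0.1405 0.053 ]
scene plunger [0.5452 0.1511 0.12  ]
scene boss [0.5337 0.0878 0.063 ]
scene hub [0.5202 0.0197 0.082 ]
scene hend [ 0.4997 -0.0471  0.078 ]
scene weight [0.4249 0.0825 0.024 ]
scene vial [0.6534 0.1443 0.053 ]
scene dish [0.4496 0.2052 0.015 ]
scene c4 [0.5114 0.2058 0.01  ]
scene c1 [0.6047 0.1812 0.01  ]
scene c3 [ 0.4548 -0.0063  0.01  ]
[0.53635315 0.08240135 0.01      ] yaw -0.2583122420601182 0.1296395115096525
-0.2575030375005499
0 [0.53635315 0.08240135]
0.065 [0.55290649 0.14525823]
0.003 [0.53711715 0.08530244]
-0.065 [0.51979981 0.01954447]
handle ang -1.7344026097738052 0.07178860750864123
```

```bash
cat >> h.py <<'E'
from scipy.spatial.transform import Rotation as Ro
HUB=np.array([.520,.0198]);YAW=-.257
def Rz(a): # tool x down, z at world angle a
    z=np.array([np.cos(a),np.sin(a),0]);x=np.array([0,0,-1.]);return np.column_stack([x,np.cross(z,x),z])
def cur():
    from station import robot
    o=robot.get_obs();w,x,y,z=o['tcp_rot'];return o,np.array(o['tcp_pos']),Ro.from_quat([x,y,z,w]).as_matrix()
def row(p,R,P,a):
    d=R.T@(np.array(P)-p)*1000;r=Ro.from_matrix(R.T@Rz(a)).as_rotvec(degrees=True)
    return d.round(1).tolist()+r.round(1).tolist()
def push(th,gap,r=.054,z=.077): # th valve angle; returns P,tool z angle
    w=th+YAW-np.pi/2;u=np.array([np.cos(w),np.sin(w)]);n=np.array([-u[1],u[0]])
    q=HUB+r*u-(.0185+gap)*n
    return [*q,z],w+np.pi/2-np.pi
E
python3 - <<'E'
from h import *
o,p,R=cur()
P,a=push(.09,.02,z=.2);print(P,a,row(p,R,P,a))
E
```

```text
[np.float64(0.4730594754488129), np.float64(-0.027049089157201316), 0.2] -3.308592653589793 [53.2, -503.8, -442.0, 27.4, 0.0, 0.0]
```

Emit:
send_rows(rows=[[0, 0, -60, -50, 4, 0, 0], [0, 0, -120, -100, 8, 0, 0], [0, 0, -170, -145, 12, 0, 0], [0, 0, -220, -190, 16, 0, 0], [0, 10, -270, -235, 20, 0, 0], [0, 20, -320, -280, 24, 0, 0], [0, 30, -370, -325, 27.4, 0, 0], [0, 40, -420, -370, 27.4, 0, 0]], grip_force=60)

```text
clock: 1.25
tcp_pos: [0.4058, -0.1838, 0.2224]
tcp_rot: [-0.059, 0.705, -0.059, -0.704]
ft_force: [0.9, -0.1, -0.3]
grip_width: -0.001
```

```bash
python3 - <<'E'
from h import *
o,p,R=cur();print(p,o['q'],o['grip_width'])
P,a=push(.09,.02,z=.2);print(row(p,R,P,a))
E
```

```text
[ 0.40584542 -0.18382365  0.2223692 ] [ 0.46595205  0.14473765 -0.19710958  2.1032111   0.03646825  0.89546305
 -1.49004416] -0.0006279646053526037
[22.4, -165.8, -40.1, -0.0, -0.1, -0.0]
```

Emit:
send_rows(rows=[[0, 5, -50, -12, 0, 0, 0], [0, 10, -100, -24, 0, 0, 0], [0, 20, -150, -36, 0, 0, 0], [0, 22.4, -165.8, -40.1, 0, 0, 0], [0, 22.4, -165.8, -40.1, 0, 0, 0], [0, 22.4, -165.8, -40.1, 0, 0, 0]])

```text
clock: 2.0
tcp_pos: [0.4718, -0.03, 0.1998]
tcp_rot: [0.059, -0.705, 0.06, 0.705]
ft_force: [0.7, -1.4, -0.5]
grip_width: 0.0
```

```bash
python3 - <<'E'
from h import *
from station import cams
import cv2
o,p,R=cur();print(p,o['q'],o['ft_force'])
P,a=push(.09,.02);print(row(p,R,P,a))
c=cams.camera("wrist");cv2.imwrite("pics/w1.png",c["color"]);cv2.imwrite("pics/s1.png",cams.camera("scene")["color"])
W=c["T_tool_cam"];T=np.eye(4);T[:3,:3]=R;T[:3,3]=p;M=T@W
for n,q in dict(hub=[*HUB,.082],).items():
    v=np.linalg.inv(M)@np.array([*q,1]);print(n,c["K"]@np.array([v[0]/-v[2],-v[1]/-v[2],1]))
E
```

```text
[ 0.47179716 -0.02997592  0.19982258] [ 0.20962492  0.23021053 -0.31670861  2.06244958  0.09449298  0.86263089
 -1.89951889] [ 0.65998052 -1.35205039 -0.49553374]
[122.8, -3.2, -0.8, -0.0, 0.0, -0.0]
hub [225.13992321 181.86108611   1.        ]
```

View pics/w1.png

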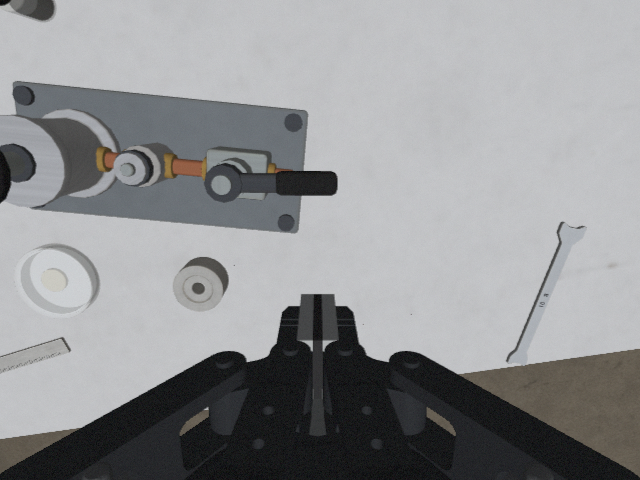

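View pics/s1.png

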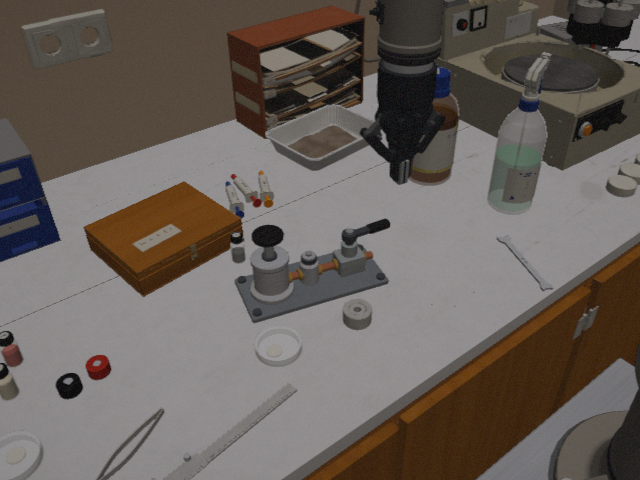

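The wrist picture shows the hub at (222,182), against a predicted (225,182). The handle lies level to (337,182), so the valve angle is about 0.09 rad, and the shut fingers are clear of it. Descending now.

Emit:
send_rows(rows=[[0, 50, -3.2, -0.8, 0, 0, 0], [0, 100, -3.2, -0.8, 0, 0, 0], [0, 122.8, -3.2, -0.8, 0, 0, 0], [0, 122.8, -3.2, -0.8, 0, 0, 0], [0, 122.8, -3.2, -0.8, 0, 0, 0]])

```text
clock: 2.72
tcp_pos: [0.4742, -0.0262, 0.078]
tcp_rot: [-0.059, 0.705, -0.059, -0.704]
ft_force: [0.1, 0.3, 0.1]
grip_width: -0.001
```

```bash
python3 - <<'E'
from h import *
from station import cams
import cv2
o,p,R=cur();print(p,o['ft_force'])
for t,g in [(.09,.005),(.2,-.001),(.35,-.001),(.5,-.001),(.65,-.001),(.8,-.001),(.95,-.001),(1.1,-.001)]:
  P,a=push(t,g);print([0]+row(p,R,P,a))
c=cams.camera("wrist");cv2.imwrite("pics/w2.png",c["color"])
E
```

```text
[ 0.47421173 -0.02623528  0.07803229] [0.08525142 0.272825   0.14074332]
[0, 1.1, 1.0, -14.0, -0.0, -0.1, 0.0]
[0, 1.1, 2.6, -26.0, -6.3, -0.1, -0.0]
[0, 1.1, 3.7, -34.5, -14.9, -0.1, -0.0]
[0, 1.1, 3.5, -43.0, -23.5, -0.1, -0.0]
[0, 1.1, 2.0, -51.4, -32.1, -0.1, -0.0]
[0, 1.1, -0.7, -59.4, -40.7, -0.1, -0.0]
[0, 1.1, -4.5, -67.0, -49.3, -0.1, -0.0]
[0, 1.2, -9.5, -73.9, -57.9, -0.1, -0.0]
```

View pics/w2.png

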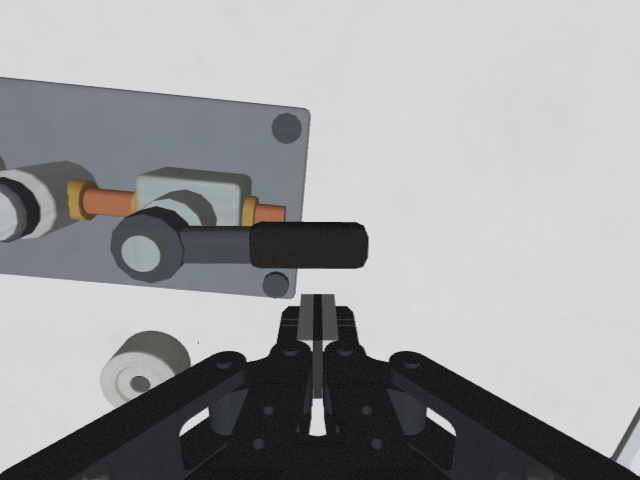

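The fingertips, at (318,300), sit just in front of the rubber grip, which spans (250–368, 222–268). I'll sweep along the arc from here.

Emit:
send_rows(rows=[[0, 1, 1, -14, 0, 0, 0], [0, 1, 2.6, -26, -6.3, 0, 0], [0, 1, 3.7, -34.5, -14.9, 0, 0], [0, 1, 3.5, -43, -23.5, 0, 0], [0, 1, 2, -51.4, -32.1, 0, 0], [0, 1, -0.7, -59.4, -40.7, 0, 0], [0, 1, -4.5, -67, -49.3, 0, 0], [0, 1, -9.5, -73.9, -57.9, 0, 0]])

```text
clock: 3.78
tcp_pos: [0.5488, -0.0299, 0.0767]
tcp_rot: [-0.291, -0.644, -0.29, 0.645]
ft_force: [-2.4, -2.0, 1.2]
grip_width: -0.002
```

```bash
python3 - <<'E'
from h import *
from station import cams
import cv2
o,p,R=cur();print(p,o['ft_force'],o['q'])
for t,g in [(1.1,-.001),(1.2,-.001),(1.3,-.001),(1.4,-.001),(1.5,-.001),(1.57,-.001),(1.57,-.003)]:
  P,a=push(t,g);print([0]+row(p,R,P,a))
c=cams.camera("wrist");cv2.imwrite("pics/w3.png",c["color"])
E
```

```text
[ 0.54884526 -0.02986247  0.07665502] [-2.36768738 -1.99130065  1.16053609] [ 0.34038082  0.56090346 -0.51149925  1.96486033  0.40919091  0.71782206
 -1.14229305]
[0, -0.3, -0.6, -0.4, 0.3, 0.0, -0.1]
[0, -0.3, 0.9, -5.9, -5.5, 0.0, -0.1]
[0, -0.4, 1.9, -11.5, -11.2, 0.1, -0.1]
[0, -0.4, 2.3, -17.1, -16.9, 0.1, -0.1]
[0, -0.4, 2.1, -22.8, -22.7, 0.1, -0.1]
[0, -0.4, 1.6, -26.7, -26.7, 0.1, -0.1]
[0, -0.4, 0.7, -28.5, -26.7, 0.1, -0.1]
```

View pics/w3.png

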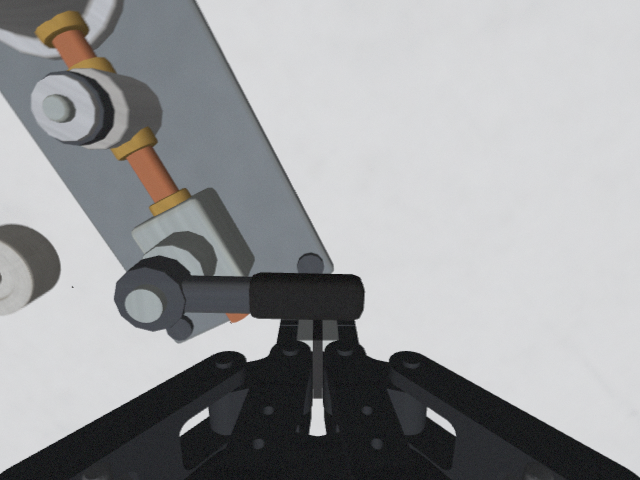

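The handle has turned to about 1.1 rad and the fingers are flush on the grip at (305,320). I'll push on to the stop.

Emit:
send_rows(rows=[[0, 0, 0.9, -5.9, -5.5, 0, 0], [0, 0, 1.9, -11.5, -11.2, 0, 0], [0, 0, 2.3, -17.1, -16.9, 0, 0], [0, 0, 2.1, -22.8, -22.7, 0, 0], [0, 0, 1.6, -26.7, -26.7, 0, 0], [0, 0, 0.7, -28.5, -26.7, 0, 0], [0, 0, 0.7, -29, -26.7, 0, 0]])

```text
clock: 4.7
tcp_pos: [0.5688, -0.0101, 0.0766]
tcp_rot: [-0.43, -0.562, -0.428, 0.562]
ft_force: [-0.0, -7.2, 2.6]
grip_width: -0.002
```

```bash
python3 - <<'E'
from h import *
from station import cams
import cv2
o,p,R=cur();print(p,o['ft_force'])
c=cams.camera("wrist");cv2.imwrite("pics/w4.png",c["color"])
P,a=push(1.57,.03);print(row(p,R,P,a))
E
```

```text
[ 0.56881196 -0.01006309  0.07659019] [-0.03896464 -7.21895586  2.63226023]
[-0.3, -0.5, 32.1, -0.5, 0.1, -0.1]
```

View pics/w4.png

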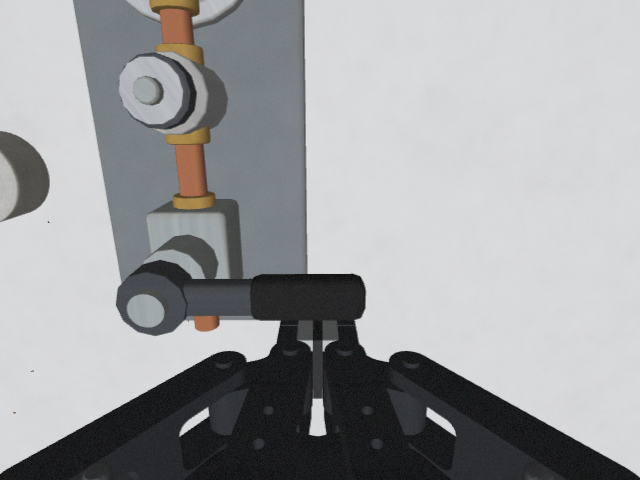

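The handle now looks square to the pipe. The force has risen to 7 N against about 2.5 N of friction, so it's near the stop. I'll press 3 mm more to confirm before backing off.

Emit:
send_rows(rows=[[0, 0, 0, -1.5, 0, 0, 0], [0, 0, 0, -3, 0, 0, 0], [0, 0, 0, -3, 0, 0, 0]])

```text
clock: 5.12
tcp_pos: [0.5688, -0.0099, 0.0765]
tcp_rot: [-0.43, -0.561, -0.427, 0.564]
ft_force: [-1.6, -12.5, 5.6]
grip_width: -0.0
```

```bash
python3 - <<'E'
from h import *
o,p,R=cur();print(p,o['ft_force'])
a=push(1.57,0)[1]
P,_=push(1.57,.03);print(row(p,R,P,a)); P[2]=.2; print(row(p,R,P,a))
print(row(p,R,[.5505,.147,.2],a))
E
```

```text
[ 0.56882984 -0.00990331  0.07652971] [ -1.61867162 -12.5066485    5.57289198]
[-0.3, -0.4, 32.2, -0.6, 0.4, -0.1]
[-123.3, -0.3, 33.1, -0.6, 0.4, -0.1]
[-124.5, -59.1, -145.6, -0.6, 0.4, -0.1]
```

The tool stayed put while the force rose to 12.5 N, so the handle is on its stop. Backing off, rising and moving towards the plunger.

Emit:
send_rows(rows=[[0, 0, 0, 20, 0, 0, 0], [0, 0, 0, 33, 0, 0, 0], [0, -50, 0, 33, 0, 0, 0], [0, -100, 0, 33, 0, 0, 0], [0, -123, 0, 33, 0, 0, 0], [0, -123, -15, -20, 0, 0, 0], [0, -123, -15, -20, 0, 0, 0], [0, -123, -15, -20, 0, 0, 0]])

```text
clock: 6.12
tcp_pos: [0.5589, 0.0186, 0.1988]
tcp_rot: [-0.431, -0.561, -0.431, 0.561]
ft_force: [-0.2, -0.2, 0.6]
grip_width: -0.003
```

```bash
python3 - <<'E'
from h import *
from station import cams
import cv2
o,p,R=cur();print(p,o['ft_force'])
c=cams.camera("wrist");cv2.imwrite("pics/w5.png",c["color"])
W=c["T_tool_cam"];T=np.eye(4);T[:3,:3]=R;T[:3,3]=p;M=T@W
np.savez("w5.npz",M=M,K=c["K"],p=p,R=R)
E
```

```text
[0.55889071 0.01857393 0.19883168] [-0.20690336 -0.17018122  0.63706585]
```

View pics/w5.png

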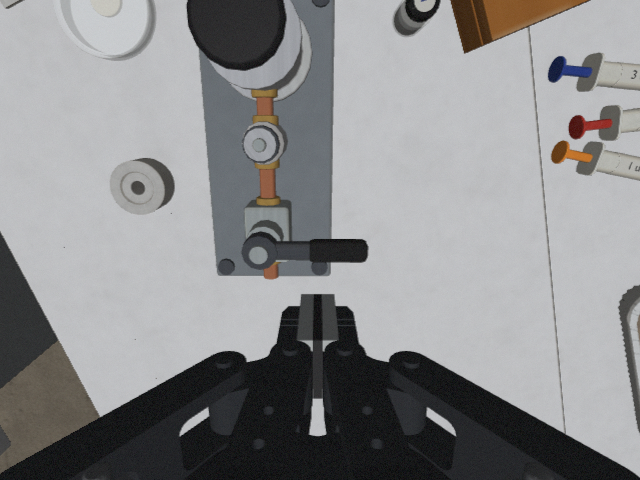

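The handle at (250–368, 250) stands square to the pipe. The cap is centred near (236,22), the boss near (262,144) and the hub near (258,253).

```bash
python3 - <<'E'
from h import *
d=np.load("w5.npz")
for n,u,v,z in [('pl',236,22,.12),('boss',259,145,.064),('hub',258,254,.082)]:print(n,ray(0,u,v,z,d['K'],d['M']))
a=push(1.57,0)[1]
for z in(.16,):print(row(d['p'],d['R'],[.552,.146,z],a))
E
```

```text
pl [0.55271103 0.14420353 0.12      ]
boss [0.53735173 0.08752355 0.064     ]
hub [0.51861734 0.02157025 0.082     ]
[38.8, -39.5, -121.4, -0.2, 0.0, 0.0]
```

Emit:
send_rows(rows=[[0, 0, -20, -50, 0, 0, 0], [0, 0, -39, -100, 0, 0, 0], [0, 0, -39.5, -120.5, 0, 0, 0], [0, 20, -39.5, -120.5, 0, 0, 0], [0, 44, -39.5, -120.5, 0, 0, 0], [0, 44, -39.5, -120.5, 0, 0, 0], [0, 44, -39.5, -120.5, 0, 0, 0]])

```text
clock: 7.05
tcp_pos: [0.5523, 0.1439, 0.1548]
tcp_rot: [-0.43, -0.561, -0.43, 0.561]
ft_force: [0.7, -0.2, 0.7]
grip_width: 0.002
```

```bash
python3 - <<'E'
from h import *
from station import cams
import cv2
o,p,R=cur();print(p,o['ft_force'])
c=cams.camera("wrist");cv2.imwrite("pics/w6.png",c["color"])
cv2.imwrite("pics/s6.png",cv2.resize(cams.camera("scene")["color"][120:360,180:460],None,fx=2.8,fy=2.4))
print(row(p,R,[.5525,.1453,.142],push(1.57,0)[1]))
E
```

```text
[0.55228118 0.14389361 0.15479785] [ 0.70574768 -0.17817961  0.70990253]
[12.8, -0.1, -1.4, -0.3, 0.0, 0.0]
```

View pics/w6.png

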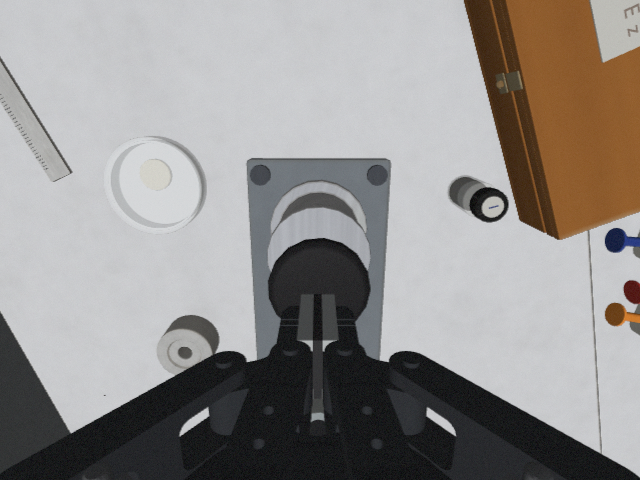

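View pics/s6.png

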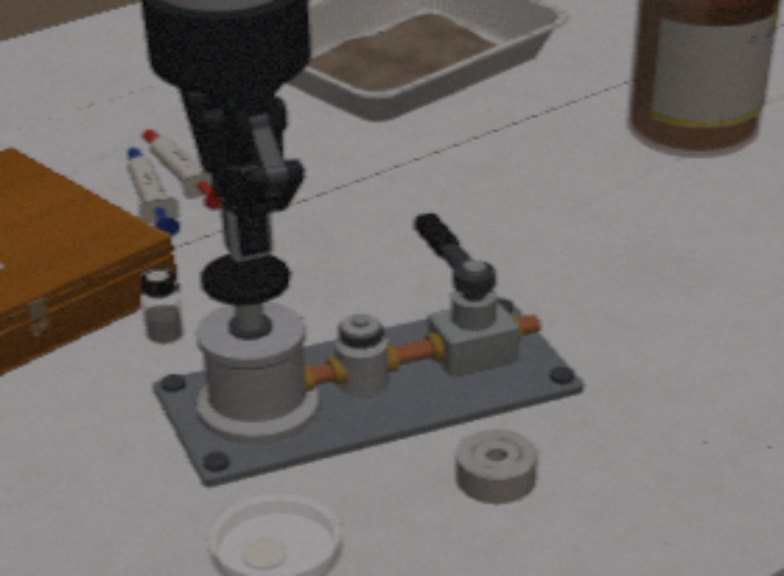

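The shut fingertips are above the middle of the cap (cap centre near (319,283) in the wrist picture). First stroke down.

Emit:
send_rows(rows=[[0, 10, 0, -1.2, 0, 0, 0], [0, 18, 0, -1.2, 0, 0, 0], [0, 26, 0, -1.2, 0, 0, 0], [0, 34, 0, -1.2, 0, 0, 0], [0, 41, 0, -1.2, 0, 0, 0], [0, 42.5, 0, -1.2, 0, 0, 0], [0, 42.5, 0, -1.2, 0, 0, 0]])

```text
clock: 8.02
tcp_pos: [0.553, 0.1466, 0.1136]
tcp_rot: [0.431, 0.561, 0.43, -0.561]
ft_force: [-3.4, -2.1, 14.3]
grip_width: 0.001
```

```bash
python3 - <<'E'
from h import *
from station import cams
import cv2
o,p,R=cur();print(p,o['ft_force'])
cv2.imwrite("pics/s7.png",cv2.resize(cams.camera("scene")["color"][120:360,180:460],None,fx=2.8,fy=2.4))
E
```

```text
[0.55300021 0.14661919 0.11363151] [-3.39849964 -2.11896058 14.28539159]
```

View pics/s7.png

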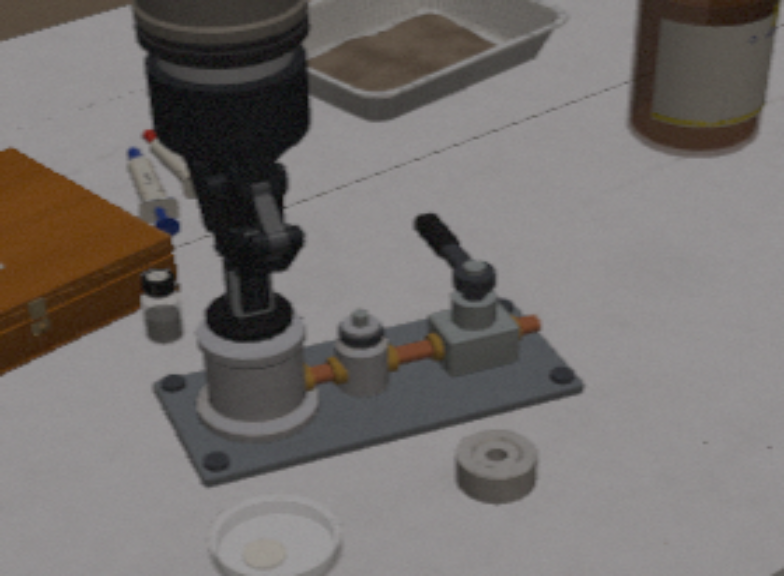

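Force of 14.3 N corresponds to about 28 mm of travel, and the pin visibly rose. Now lift and stroke again.

Emit:
send_rows(rows=[[0, -20, 0, 0, 0, 0, 0], [0, -36, 0, 0, 0, 0, 0], [0, -36, 0, 0, 0, 0, 0], [0, -36, 0, 0, 0, 0, 0], [0, -24, 0, 0, 0, 0, 0], [0, -12, 0, 0, 0, 0, 0], [0, 0.5, 0, 0, 0, 0, 0], [0, 0.5, 0, 0, 0, 0, 0]])

```text
clock: 9.07
tcp_pos: [0.5528, 0.1467, 0.1123]
tcp_rot: [0.431, 0.561, 0.431, -0.561]
ft_force: [-2.7, -2.3, 14.0]
grip_width: -0.002
```

Emit:
send_rows(rows=[[0, 0, 0, 0, 0, 0, 0], [0, -20, 0, 0, 0, 0, 0], [0, -36, 0, 0, 0, 0, 0], [0, -36, 0, 0, 0, 0, 0], [0, -36, 0, 0, 0, 0, 0]])

```text
clock: 9.7
tcp_pos: [0.5516, 0.1461, 0.1466]
tcp_rot: [-0.431, -0.56, -0.431, 0.561]
ft_force: [0.1, 0.2, -1.0]
grip_width: -0.003
```

```bash
python3 - <<'E'
from h import *
from station import cams
import cv2
o,p,R=cur();print(p,o['ft_force'])
cv2.imwrite("pics/s8.png",cv2.resize(cams.camera("scene")["color"][120:360,180:460],None,fx=2.8,fy=2.4))
print(row(p,R,[.5525,.1453,.112],push(1.57,0)[1]))
E
```

```text
[0.5516115  0.14605773 0.14655439] [ 0.08398445  0.15246044 -0.96627669]
[34.6, 1.1, 0.5, -0.2, 0.1, 0.1]
```

View pics/s8.png

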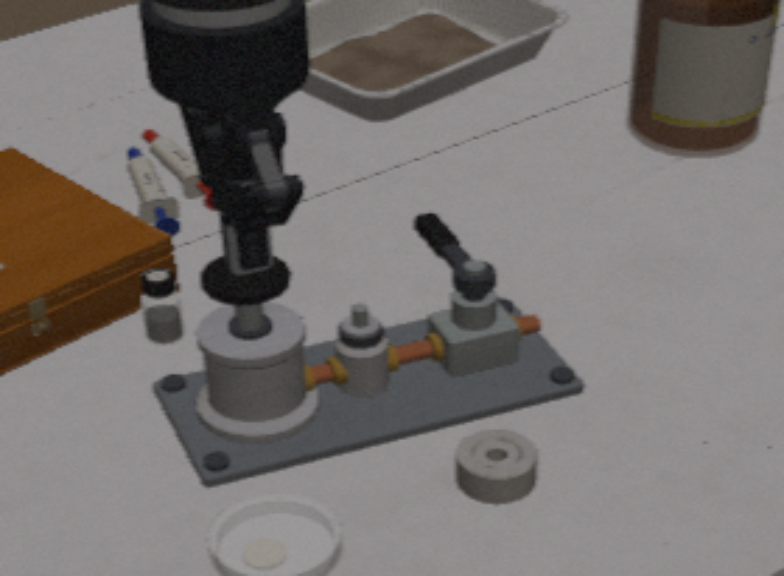

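The plunger is up again. The pin top at (360,310) is higher than after the first stroke. Three more strokes.

Emit:
send_rows(rows=[[0, 11, 0, 0, 0, 0, 0], [0, 23, 0, 0, 0, 0, 0], [0, 35, 0, 0, 0, 0, 0], [0, 35, 0, 0, 0, 0, 0], [0, 35, 0, 0, 0, 0, 0], [0, 15, 0, 0, 0, 0, 0], [0, -1, 0, 0, 0, 0, 0], [0, -1, 0, 0, 0, 0, 0]])

```text
clock: 10.75
tcp_pos: [0.5527, 0.1466, 0.1491]
tcp_rot: [0.431, 0.561, 0.431, -0.56]
ft_force: [-0.7, -0.4, 0.3]
grip_width: -0.001
```

Emit:
send_rows(rows=[[0, 0, 0, 0, 0, 0, 0], [0, 12, 0, 0, 0, 0, 0], [0, 24, 0, 0, 0, 0, 0], [0, 36, 0, 0, 0, 0, 0], [0, 36, 0, 0, 0, 0, 0], [0, 36, 0, 0, 0, 0, 0], [0, 15, 0, 0, 0, 0, 0], [0, 0, 0, 0, 0, 0, 0]])

```text
clock: 11.75
tcp_pos: [0.5522, 0.1465, 0.1487]
tcp_rot: [-0.431, -0.561, -0.431, 0.561]
ft_force: [-0.4, -0.5, -0.7]
grip_width: 0.0
```

Emit:
send_rows(rows=[[0, 0, 0, 0, 0, 0, 0], [0, 0, 0, 0, 0, 0, 0], [0, 12, 0, 0, 0, 0, 0], [0, 24, 0, 0, 0, 0, 0], [0, 36, 0, 0, 0, 0, 0], [0, 36, 0, 0, 0, 0, 0], [0, 36, 0, 0, 0, 0, 0]])

```text
clock: 12.62
tcp_pos: [0.5527, 0.1466, 0.1132]
tcp_rot: [0.431, 0.561, 0.431, -0.561]
ft_force: [-2.5, -1.9, 14.0]
grip_width: 0.001
```

Emit:
send_rows(rows=[[0, -20, 0, 0, 0, 0, 0], [0, -36, 0, 0, 0, 0, 0], [0, -60, 0, 0, 0, 0, 0], [0, -90, 0, 0, 0, 0, 0], [0, -90, 0, 0, 0, 0, 0], [0, -90, 0, 0, 0, 0, 0]])

```text
clock: 13.38
tcp_pos: [0.5517, 0.146, 0.2016]
tcp_rot: [-0.431, -0.56, -0.431, 0.561]
ft_force: [0.5, 0.3, -0.4]
grip_width: -0.001
```

```bash
python3 - <<'E'
from h import *
from station import cams
import cv2
o,p,R=cur();print(p,o['ft_force'])
c=cams.camera("scene");cv2.imwrite("pics/s9.png",cv2.resize(c["color"][200:320,220:400],None,fx=4.4,fy=4.4,interpolation=cv2.INTER_CUBIC))
Ti=np.linalg.inv(c["T"])
for z in(.060,.0775,.08,.082):
    v=Ti@np.array([.5345,.087,z,1]);q=c["K"]@np.array([v[0]/-v[2],-v[1]/-v[2],1]);print(z,(q[0]-220)*4.4,(q[1]-200)*4.4)
E
```

```text
[0.55170371 0.14597299 0.20157092] [ 0.53440655  0.31586741 -0.38578698]
0.06 392.2650153269617 239.78369785755868
0.0775 390.8159762347173 200.07914995140803
0.08 390.60625730694846 194.33272443466794
0.082 390.4379867117777 189.72200831050046
```

View pics/s9.png

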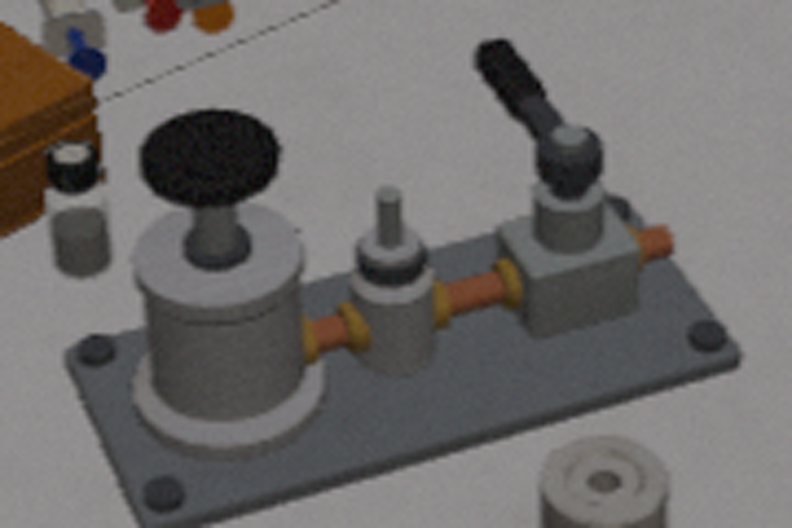

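The pin top is at (389,191), where 22 mm above the boss predicts about (390,190). I'll do one more stroke to confirm it doesn't rise further.

Emit:
send_rows(rows=[[0, 30, 0, 0, 0, 0, 0], [0, 54, 0, 0, 0, 0, 0], [0, 66, 0, 0, 0, 0, 0], [0, 78, 0, 0, 0, 0, 0], [0, 89.5, 0, 0, 0, 0, 0], [0, 89.5, 0, 0, 0, 0, 0], [0, 89.5, 0, 0, 0, 0, 0]])

```text
clock: 14.3
tcp_pos: [0.551, 0.1458, 0.1138]
tcp_rot: [-0.431, -0.559, -0.431, 0.562]
ft_force: [-6.8, -3.2, 14.5]
grip_width: 0.002
```

Emit:
send_rows(rows=[[0, -20, 0, 0, 0, 0, 0], [0, -36, 0, 0, 0, 0, 0], [0, -60, 0, 0, 0, 0, 0], [0, -90, 0, 0, 0, 0, 0], [0, -90, 0, 0, 0, 0, 0], [0, -90, 0, 0, 0, 0, 0]])

```text
clock: 15.05
tcp_pos: [0.552, 0.1461, 0.2028]
tcp_rot: [-0.431, -0.56, -0.431, 0.561]
ft_force: [-1.3, -0.3, -0.1]
grip_width: 0.004
```

```bash
python3 - <<'E'
from h import *
from station import cams
import cv2
o,p,R=cur();print(p,o['ft_force'])
c=cams.camera("scene");cv2.imwrite("pics/s10.png",cv2.resize(c["color"][200:320,220:400],None,fx=4.4,fy=4.4,interpolation=cv2.INTER_CUBIC))
E
```

```text
[0.55204375 0.14614342 0.20275603] [-1.288393   -0.28576604 -0.08838314]
```

View pics/s10.png

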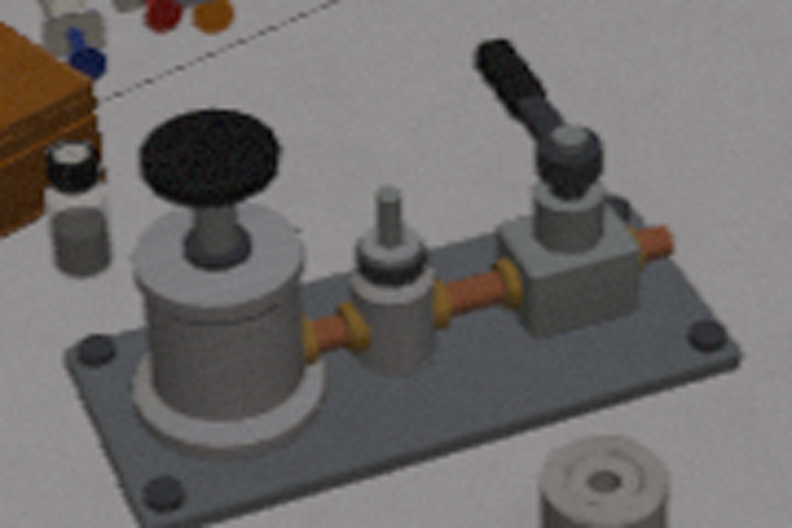

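The pin top is still at (389,191), so it is fully out. The plunger is up, the handle is across, and the vial and weight haven't moved. Handing in.

```bash
python3 -c "
from station import robot
print(robot.close_job())"
```

```text
the job is handed in; nothing more can be done
None
```

The lubricator is primed and the job is handed in, at about 15 s of the 50 s allowed; the hand-in gives no verdict.

- **Valve:** I pushed the handle round with the shut fingers until it stopped moving and the force rose to 12.5 N. The pictures afterwards show it square to the pipe.
- **Pumping:** I made six strokes. I read the force at the bottom of four of them, and it was about 14 N each time, which is roughly 27 mm or more of travel. The other two used the same commanded depth but I took no reading at the bottom.
- **Pin:** It stands about 22 mm above its boss, measured in the scene camera. Its height was the same after the fifth and sixth strokes, so it is fully out. The robot never went near it.
- **At the end:** The plunger was up and the gripper hung clear, about 60 mm above it. The vial and weight look unmoved in the last picture. The dish was outside that crop; it last showed in place after the second stroke, and nothing went near it after that.

No check failed. The only disagreement was that the scene camera placed things 3–9 mm from where the top camera did, so I used the top and wrist cameras for positions.

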